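# Clamp a copper coupon in a bench micrometer with its ratchet knob

## Robot

A 6-joint arm with a two-finger parallel gripper is mounted at the origin on a cart in front of the work surface, level with it; the furniture and walls round the work are solid. World frame = base frame: x ahead of the robot, y to its left, z up, the work surface at z = 0. Lengths are in m, angles in rad, forces in N, time in s.
With the tool pointing down it reaches from about 0.3 to 0.775 m from the base axis. Payload 14.6 kg.
Tool frame: the origin (TCP) lies at the very end of the fingers, on their centre line; the grasp point (between the pads) lies 19 mm behind it; z points along the fingers, y is the line along which they close (so a half turn about z gives the same grasp; the last joint's range is limited). The gripper opens to 94 mm and grips with 3 to 60 N. Pads are 16 mm wide; open, the fingers measure 119 mm over their backs; the gripper's body (75 mm by 177 mm) begins 78 mm behind the grasp point.
Start: joints at [1.139, 0.3, 1.521, -0, 1.321, -0.067], TCP at [0.196, 0.514, 0.205] pointing down, gripper open.
Joint ranges: [-3.03, 3.03], [-0.79, 2.21], [0.23, 2.52], [-1.04, 4.18], [0, 3.07], [-2.55, 2.55]. Speed limits (rad/s): [2.22, 2.22, 2.57, 3.14, 3.14, 3.14].

## Interface

Orientations are given as a rotation vector (axis times angle).
In Python, from station import sense, snapshot, camera_info, sign_off gives the robot as it stands.
- The arm moves only by the tool send_rows, never from a script. Its argument "plan" is a list of rows, each a list of 4 numbers: the shift along the tool's x, y, z in mm, then the turn about the tool's z in units of 5 degrees (1.0 is 5 degrees). A call has 1 to 12 rows; each row is the pose to reach, as a shift and turn from the pose commanded when the call began, along the tool's axes at that moment; what a row does not reach only later rows make up. A row lasts 1/8 s, in which the tool goes at most 62.5 mm and 10.7 degrees, less where a joint would pass 70% of its speed; a pose out of reach is approached as far as the arm can. A call with a gripper value outside its range is refused whole. "gripper" is the closure, from -1 (fully open) to 1 (shut), set as the call begins (left out, the last holds). The fingers move at their own pace and stop on an object; "squeeze" is the grip in N (left out, the last holds). Time passes only in rows, so rows that repeat a pose let the fingers close. It gives the time, the measured TCP pose, the force, the opening and the grip force at its end, in the units of the state.
- sense(): the state, without advancing time (a new reading comes with each control period).
- snapshot(name): name is "side" or "top" or "wrist"; returns (picture, depth): 420x560x3 uint8, blue, green, red; 420x560 float32, m along the optical axis (not along the pixel's ray), 0 where there is no reading.
- camera_info(name): a dict with "intrinsics" (3x3 intrinsics, pixels), "cam_to_world" (4x4, takes a point from camera to world coordinates). Camera axes: x right, y down, z forward; pixel columns grow to the right and rows downward; lengths in m; the calibration is good to about 2 mm. A picture is of the moment at which its call begins: read the wrist's pose just before it. camera_info takes no time and is no camera call; for the wrist camera it gives the pose at the moment of the call.
- sign_off(): hands the job in; it is judged then, once.
The state is a dict: "time_s": time; "qpos": joint angles; "joint_vel": joint speeds; "tau": joint torques, N m; "tcp_pos": TCP position; "ee_rot": TCP orientation; "force": force on the tool from outside, world axes, zero at the start; "moment": the same for the moment, N m; "finger_gap": finger opening in m; "grip_force": force on a finger pad.
Only numpy, scipy, OpenCV 4.12 (cv2) and the standard library are available. Lean on these libraries where they do the work, as an engineer would, in place of code of your own. Each camera call takes 0.05 s, during which the arm holds its last target. There are 200 camera calls.

## Task

Take the copper coupon from the stand, slide it plain end first (hole end outside) along the rest of the bench micrometer under the spindle until it touches the stop, flat and straight, and let go. Then turn the black ratchet knob clockwise until the spindle nips the coupon and the ratchet slips; stop within a quarter turn of slip. Let the knob feed down freely, neither holding it up nor leaning on it, so that the coupon is squeezed no harder than the ratchet allows, and leave the other things alone.

Things in the scene. Friction and masses are not known exactly. Their poses are not given: they have to be found in the camera images.
- micrometer: Grey bench micrometer, fixed: base plate 150 x 80 x 16 mm, column at the back, arm with an upright spindle. Origin on the bench under the spindle axis; +x points to the back, so coupons go in from the open -x side; z up. A level steel rest 12 mm wide runs from the 15 mm anvil to 68 mm in front of the axis, top 50 mm above the bench. The arm's underside is 97 mm above the bench
- stop_face (a point): Centre of the front face of the steel stop, 18 mm behind the spindle axis and 3 mm above the anvil top; axes as the micrometer's. The stop is 26 mm wide and 16 mm high above the anvil
- spindle: Spindle, 8 mm round, moves only up and down; origin at the centre of its lower tip, z up. At the start the tip stands 5 to 8.5 mm above the top of a seated 6 mm coupon (different each time). It carries the silver thimble (21 mm round) and, on top, the ratchet knob. Nipping at full ratchet torque it squeezes the coupon with about 13 N and stays so when let go; over 25 N marks the coupon
- knob_grip (a point): Grip point on the axis of the black ribbed ratchet knob, 26 mm round, 34 mm tall: 22 mm above its underside, 12 mm below its top, 132 mm above the spindle tip; turns with the knob. Turned clockwise from above, knob, thimble and spindle go down together 3 mm per radian, at about 0.05 N m. Below it: a 4.5 mm neck, then the thimble, 32 mm tall
- ratchet (a joint): How far the knob has slipped on the thimble, rad, 0 at the start, growing clockwise. It slips at 0.09 N m: when the spindle nips, but also, wrongly, when the gripping hand does not follow the knob down and so holds the spindle up. A hand that goes down farther than the screw, or still goes down after the nip, adds its push to the squeeze
- copper_coupon: Copper strip 125 x 22 x 6 mm, 0.1 kg; origin at the centre of its underside, +x along its length towards the plain end, the other end (-x) has a 7 mm hole; z up. Lies flat on a white rail 12 mm wide, 70 mm long, 40 mm above the bench, centred on its length, so that fingers can straddle it; beyond one end of it, left or right, a steel coupon lies alike
- copper_coupon_head (a point): Centre of the end face of the copper coupon's plain end, 62.5 mm from its middle, at half thickness
- copper_coupon_grip (a point): Point on the copper coupon's mid line, at half thickness, 40 mm from its middle towards the hole end; gripped here across its 22 mm width, the hand stays 85 mm in front of the spindle axis when the coupon touches the stop
- steel_coupon: Steel strip of the same size on the other rail, to be left alone
- timer: Grey bench timer 58 x 64 x 20 mm at the right, to be left alone
- reagent: White plastic bottle with blue cap, 43 mm round, 95 mm tall, behind the micrometer, to be left alone
- dish: Glass dish 60 mm round, 14 mm tall, behind the micrometer, to be left alone
Things that resemble listed ones, but are neither listed nor needed, are in the scene too. There is more than one size of the copper_coupon; the one meant has the size given above.

How it is judged:
By the outcome, as a careful person would: the job done as asked, in the order asked, and still so for the second after the job is handed in, with the robot touching nothing.
It also fails if it takes over 72 s, if anything falls off the work surface, if the arm or the gripper's body presses on something with over 40 N, if the wrist force passes 120 N, or if a joint passes its speed limit or range.

## Working session

There is one attempt and no reset: what is moved stays moved. The work goes in short steps, Python scripts to look and compute and a tool call to move; the robot and the scene stay as the last step left them, time stands still between calls to the robot, and variables do not carry over. Pictures are saved under pics/ and viewed, at most 10 in all, crops included, and the job is handed in when it is done.

Besides the shell and the picture viewer there is one more tool, called by a JSON object that holds its "method" and its "body", one argument or row to a line. send_rows: Moves the arm, as the interface text tells. Its arguments: {"type":"object","properties":{"plan":{"type":"array","items":{"type":"array","items":{"type":"number"}}},"gripper":{"type":"number"},"squeeze":{"type":"number"}},"required":["plan"]}

```bash
mkdir -p pics; cat > h.py <<'E'
import numpy as np, cv2
from station import sense, snapshot, camera_info
def ray(ci,u,v):
    K,T=np.array(ci["intrinsics"]),np.array(ci["cam_to_world"])
    d=T[:3,:3]@np.linalg.inv(K)@np.array([u,v,1.]); return T[:3,3],d
def onplane(ci,u,v,z):
    o,d=ray(ci,u,v); return o+d*(z-o[2])/d[2]
def cloud(ci,dep):
    K,T=np.array(ci["intrinsics"]),np.array(ci["cam_to_world"])
    v,u=np.mgrid[:dep.shape[0],:dep.shape[1]]
    P=np.stack([u,v,np.ones_like(u)],-1)@np.linalg.inv(K).T*dep[...,None]
    return P@T[:3,:3].T+T[:3,3]
E
python3 - <<'E'
from h import *
np.set_printoptions(precision=4,suppress=True)
s=sense();print({k:np.round(s[k],3) for k in s})
for n in("top","side"):
    ci=camera_info(n);p,d=snapshot(n);cv2.imwrite(f"pics/{n}0.png",p);np.savez(f"{n}0.npz",p=p,d=d)
    print(n,np.array(ci["cam_to_world"]),np.array(ci["intrinsics"])[0])
E
```

```text
{'time_s': np.float64(0.0), 'qpos': array([ 1.139,  0.3  ,  1.522, -0.   ,  1.321, -0.067]), 'joint_vel': array([ 0.001, -0.   , -0.001, -0.001, -0.002, -0.   ]), 'tau': array([  0.001, -53.182, -35.272,   0.071,   0.024,  -0.   ]), 'tcp_pos': array([0.196, 0.514, 0.205]), 'ee_rot': array([-0.57 , -3.089,  0.002]), 'force': array([-0.533,  0.   , -1.079]), 'moment': array([-0.016,  0.007,  0.006]), 'grip_force': np.float64(0.0), 'finger_gap': np.float64(0.094)}
top [[-0.004  -0.9979  0.0649  0.4923]
 [-1.      0.0044  0.0071 -0.0996]
 [-0.0074 -0.0648 -0.9979  1.4376]
 [ 0.      0.      0.      1.    ]] [457.4434   0.     284.8877]
side [[-0.8633 -0.3082  0.3996  0.2245]
 [-0.5047  0.522  -0.6877  0.5303]
 [ 0.0033 -0.7953 -0.6062  0.7166]
 [ 0.      0.      0.      1.    ]] [385.7227   0.     277.0822]
```

View pics/top0.png

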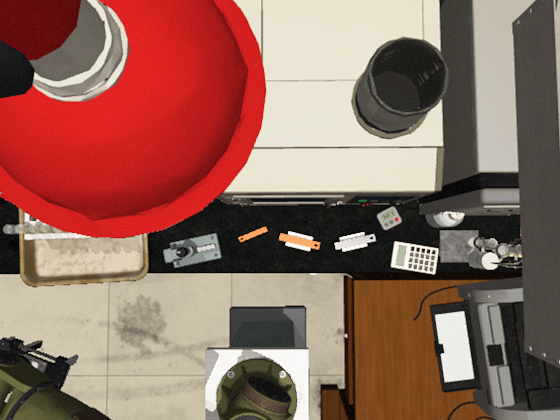

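View pics/side0.png

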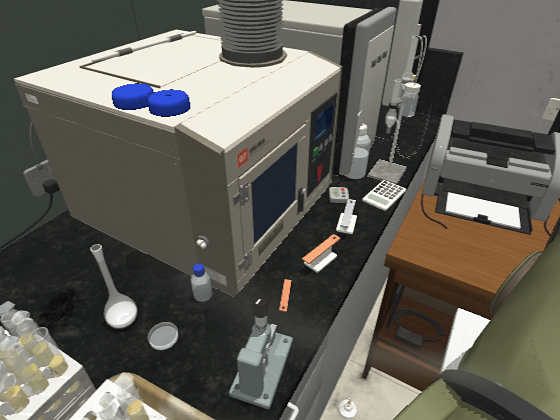

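The top view shows these copper candidates: a small strip at (253,234) lying on the bench, and one on a white rail at (299,240). The steel coupon is on its own rail at (354,242). The micrometer is at (190,250) and the timer/remote at (388,217). The coupon I want is on the rail at (299,240). I'll check its size and take a close crop.

```bash
python3 - <<'E'
from h import *
np.set_printoptions(precision=4,suppress=True)
for n in("top","side"):
    z=np.load(f"{n}0.npz");p,d=z["p"],z["d"];ci=camera_info(n)
    hsv=cv2.cvtColor(p,cv2.COLOR_BGR2HSV)
    m=cv2.inRange(hsv,(5,90,120),(18,255,255))
    k,l,st,c=cv2.connectedComponentsWithStats(m)
    C=cloud(ci,d)
    for i in range(1,k):
        if st[i,4]<40: continue
        ys,xs=np.where(l==i);zz=np.median(C[l==i][:,2])
        if not -.05<zz<.1: continue
        pl=.046 if zz>.02 else .006
        W=np.array([onplane(ci,a,b,pl)[:2] for a,b in zip(xs,ys)],np.float32)
        r=cv2.minAreaRect(W);print(n,st[i],zz,"rect",np.array(r[0]),np.array(r[1]),r[2],"mean",W.mean(0))
    if n=="side": cv2.imwrite("pics/crop.png",np.hstack([cv2.resize(p[220:410,215:365],None,fx=2.6,fy=2.6,interpolation=2),cv2.resize(np.load("top0.npz")["p"][205:285,150:390],(400,494) ,interpolation=2)]))
    # micrometer base in top
    if n=="top":
        m=(C[...,2]>.0)&(C[...,2]<.2)&(C[...,0]>.3)&(C[...,0]<.5)&(C[...,1]>.02)&(C[...,1]<.25)
        for lo,hi in((.01,.022),(.04,.055),(.09,.14),(.14,.17),(.17,.22)):
            q=C[m&(C[...,2]>lo)&(C[...,2]<hi)]
            if len(q)>3:print(lo,len(q),q.mean(0),cv2.minAreaRect(q[:,:2].astype(np.float32)))
E
```

```text
top [238 227  30  15 177] 0.003776575951510708 rect [0.5044 0.0117] [0.0184 0.0945] 22.13810157775879 mean [0.5045 0.0114]
top [279 233  42  17 305] 0.04617360579164487 rect [ 0.4824 -0.1321] [0.1265 0.0236] 76.18386840820312 mean [ 0.4828 -0.1319]
0.01 749 [0.4567 0.1765 0.0163] ((0.46418774127960205, 0.14044548571109772), (0.08212476968765259, 0.23139634728431702), 9.495551109313965)
0.04 79 [0.4633 0.1592 0.0495] ((0.4596516489982605, 0.18000933527946472), (0.03687358275055885, 0.11155714839696884), 12.782463073730469)
0.09 217 [0.4493 0.2176 0.1251] ((0.4494673013687134, 0.21289335191249847), (0.03956986963748932, 0.07901456952095032), 8.714468002319336)
0.14 11 [0.4563 0.1826 0.1503] ((0.4556822180747986, 0.18325567245483398), (0.0042189727537333965, 0.017206797376275063), 83.1842269897461)
0.17 19 [0.4571 0.1812 0.188 ] ((0.4557031989097595, 0.18256232142448425), (0.008623890578746796, 0.02456061914563179), 88.1023178100586)
side [302 234  38  30 337] 0.04647025737706967 rect [ 0.481 -0.133] [0.1273 0.0245] 76.22726440429688 mean [ 0.4821 -0.1297]
side [279 279  13  33 248] 0.00484298210161993 rect [0.5033 0.0123] [0.0182 0.0939] 22.01904296875 mean [0.5028 0.0136]
```

View pics/crop.png

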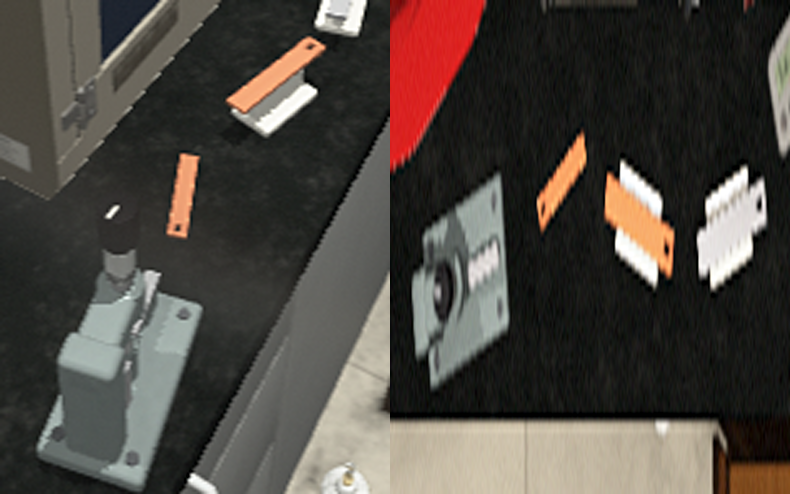

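The crop confirms the rail strip is the right one. Its rectangle measures 127 x 24 mm at z=46 mm, and its hole is at the right end, crop (668,270). The other orange strip is 94 x 18 mm and lies on the bench. Before moving I'll check clearance to the oven and to the red object.

```bash
python3 - <<'E'
from h import *
np.set_printoptions(precision=3,suppress=True)
z=np.load("top0.npz");C=cloud(camera_info("top"),z["d"]);p=z["p"].astype(int)
red=(p[...,2]>150)&(p[...,1]<60)&(z["d"]>0)
q=C[red];print("red",q.min(0),q.max(0))
S=cloud(camera_info("side"),np.load("side0.npz")["d"])
for lo,hi in((.03,.1),(.1,.2),(.2,.3),(.3,.45)):
  for y0 in(-.3,-.2,-.1,0,.1,.2):
    a=[]
    for c in(C,S):
      m=(c[...,2]>lo)&(c[...,2]<hi)&(c[...,1]>y0)&(c[...,1]<y0+.1)&(c[...,0]>.5)
      a.append(c[m][:,0].min() if m.sum() else np.nan)
    print(lo,y0,np.array(a))
ci=camera_info("wrist");s=sense();from scipy.spatial.transform import Rotation as R
T=np.array(ci["cam_to_world"]);r=R.from_rotvec(s["ee_rot"]).as_matrix();print(r.T@T[:3,:3],r.T@(T[:3,3]-s["tcp_pos"]),np.array(ci["intrinsics"]))
print("tool", r)
E
```

```text
red [ 0.494 -0.437 -0.007] [0.786 0.806 1.024]
0.03 -0.3 [0.582 0.577]
0.03 -0.2 [0.5   0.588]
0.03 -0.1 [0.5 0.5]
0.03 0 [0.59  0.587]
0.03 0.1 [  nan 0.647]
0.03 0.2 [  nan 0.745]
0.1 -0.3 [0.581 0.578]
0.1 -0.2 [0.595 0.59 ]
0.1 -0.1 [0.594 0.59 ]
0.1 0 [0.59  0.587]
0.1 0.1 [  nan 0.653]
0.1 0.2 [ nan 0.77]
0.2 -0.3 [0.59  0.585]
0.2 -0.2 [0.594 0.59 ]
0.2 -0.1 [0.594 0.59 ]
0.2 0 [0.589 0.585]
0.2 0.1 [  nan 1.241]
0.2 0.2 [  nan 0.768]
0.3 -0.3 [0.592 0.589]
0.3 -0.2 [0.594 0.59 ]
0.3 -0.1 [0.594 0.59 ]
0.3 0 [0.594 0.59 ]
0.3 0.1 [  nan 1.242]
0.3 0.2 [nan nan]
[[ 0.002 -0.973 -0.229]
 [ 1.     0.002  0.001]
 [-0.    -0.229  0.973]] [ 0.065  0.    -0.18 ] [[360.185   0.    279.797]
 [  0.    360.185 205.692]
 [  0.      0.      1.   ]]
tool [[-0.934  0.357 -0.   ]
 [ 0.357  0.934 -0.001]
 [ 0.    -0.001 -1.   ]]
```

{"method": "send_rows", "body": {
  "plan": [
    [-20,-20,-50,1],
    [-62,-50,-95,3],
    [-110,-88,-95,5],
    [-158,-126,-95,7],
    [-205,-164,-95,9],
    [-252,-200,-95,11],
    [-300,-240,-95,12.5],
    [-345,-275,-95,13.8],
    [-385,-307,-95,13.8],
    [-421,-336,-95,13.8],
    [-421,-336,-95,13.8],
    [-421,-336,-95,13.8]
  ],
  "gripper": -1,
  "squeeze": 30
}}

```text
time_s: 1.6
tcp_pos: [0.4694, 0.05, 0.3002]
ee_rot: [-2.219, -2.223, 0.001]
force: [-0.2, 0.3, -0.9]
finger_gap: 0.0942
grip_force: 0.0
```

```bash
python3 - <<'E'
from h import *
np.set_printoptions(precision=4,suppress=True)
s=sense();ci=camera_info("wrist");p,d=snapshot("wrist");cv2.imwrite("pics/w1.png",p);np.savez("w1.npz",p=p,d=d,K=ci["intrinsics"],T=ci["cam_to_world"])
print(s["time_s"],s["tcp_pos"],s["ee_rot"],s["qpos"])
C=cloud(ci,d)
hsv=cv2.cvtColor(p,cv2.COLOR_BGR2HSV)
m=cv2.inRange(hsv,(5,90,120),(18,255,255))
k,l,st,c=cv2.connectedComponentsWithStats(m)
for i in range(1,k):
    if st[i,4]<300: continue
    zz=np.median(C[l==i][:,2]);ys,xs=np.where(l==i)
    W=np.array([onplane(ci,a,b,zz)[:2] for a,b in zip(xs,ys)],np.float32)
    print(st[i],zz,cv2.minAreaRect(W))
for lo,hi in((.012,.02),(.045,.055),(.06,.075),(.12,.14),(.195,.215)):
    q=C[(C[...,2]>lo)&(C[...,2]<hi)&(C[...,0]>.38)&(C[...,0]<.53)&(C[...,1]>.08)&(C[...,1]<.3)]
    if len(q)>3:
        print(lo,len(q),q.mean(0),cv2.minAreaRect(q[:,:2].astype(np.float32)))
E
```

```text
1.6 [0.4694 0.05   0.3002] [-2.2194 -2.2228  0.0006] [0.0285 0.0648 1.5795 0.0001 1.4979 0.0269]
[288 166  37  67 658] 0.0045988174452249175 ((0.5057341456413269, 0.012172497808933258), (0.01847062259912491, 0.09448324143886566), 22.164976119995117)
[284 268  27  39 633] 0.04637950899727228 ((0.49197036027908325, -0.0972248986363411), (0.05597156658768654, 0.023614486679434776), 75.28929138183594)
[ 108  374  107   24 2394] -0.059726283449060225 ((0.2628819942474365, -0.3341941833496094), (0.1875753551721573, 0.04669766500592232), 0.25171902775764465)
0.012 5319 [0.4575 0.177  0.0164] ((0.4559442400932312, 0.18933728337287903), (0.08002901077270508, 0.14807021617889404), 12.115265846252441)
0.045 552 [0.4638 0.1525 0.0504] ((0.4550124406814575, 0.18019536137580872), (0.019557837396860123, 0.11648830026388168), 19.045808792114258)
0.06 7 [0.4277 0.2309 0.0689] ((0.42748555541038513, 0.23120610415935516), (0.00048380077350884676, 0.004186904523521662), 43.215843200683594)
0.12 528 [0.4568 0.1835 0.1272] ((0.4477795660495758, 0.19418087601661682), (0.031465932726860046, 0.0514114648103714), 56.78644943237305)
0.195 1172 [0.4562 0.1867 0.2072] ((0.4557048976421356, 0.1865406036376953), (0.02068375051021576, 0.026575809344649315), 88.95171356201172)
```

View pics/w1.png

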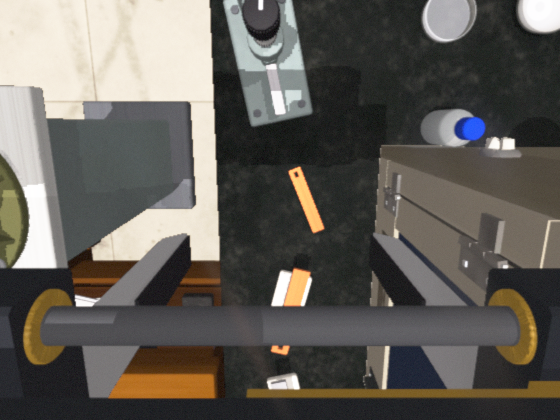

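The wrist view shows the micrometer at (270,60) with its knob at (262,20) and rest at (278,90). The small decoy is at (306,200), and the target's plain half is at (297,290). Next I go to the coupon grip.

{"method": "send_rows", "body": {
  "plan": [
    [-40,0,30,1],
    [-90,1,65,2],
    [-145,3,100,2.84],
    [-195,3.5,130,2.84],
    [-220,3.5,170,2.84],
    [-220,3.5,210,2.84],
    [-220,3.5,240,2.84],
    [-220,3.5,260,2.84],
    [-220,3.5,275,2.84],
    [-220,3.5,275,2.84],
    [-220,3.5,275,2.84]
  ]
}}

```text
time_s: 3.02
tcp_pos: [0.474, -0.1702, 0.0263]
ee_rot: [2.476, 1.932, 0.001]
force: [-0.6, -0.2, 0.3]
finger_gap: 0.0939
grip_force: 0.0
```

{"method": "send_rows", "body": {
  "plan": [
    [0,0,0,0],
    [0,0,0,0],
    [0,0,0,0],
    [0,0,0,0],
    [0,0,0,0],
    [0,0,0,0],
    [0,0,0,0],
    [0,0,0,0]
  ],
  "gripper": 1,
  "squeeze": 40
}}

```text
time_s: 4.03
tcp_pos: [0.4735, -0.1703, 0.0254]
ee_rot: [-2.477, -1.932, 0.0]
force: [0.1, 0.6, -0.0]
finger_gap: 0.0208
grip_force: 40.0
```

{"method": "send_rows", "body": {
  "plan": [
    [0,0,-20,0],
    [0,0,-60,0],
    [30,-5,-110,-1],
    [75,-12,-150,-2.5],
    [125,-20,-175,-4],
    [165,-26,-175,-5.26],
    [192,-30,-175,-5.26],
    [192,-30,-175,-5.26],
    [192,-30,-175,-5.26],
    [192,-30,-175,-5.26]
  ]
}}

```text
time_s: 5.28
tcp_pos: [0.4912, 0.0224, 0.2004]
ee_rot: [-1.974, -2.444, 0.0]
force: [0.8, -0.7, -0.3]
finger_gap: 0.0213
grip_force: 40.0
```

```bash
cat > look.py <<'E'
from h import *
import sys
np.set_printoptions(precision=4,suppress=True)
nm=sys.argv[1]
s=sense();ci=camera_info("wrist");p,d=snapshot("wrist");cv2.imwrite(f"pics/{nm}.png",p);np.savez(nm+".npz",p=p,d=d,K=ci["intrinsics"],T=ci["cam_to_world"])
from scipy.spatial.transform import Rotation as R
r=R.from_rotvec(s["ee_rot"]).as_matrix()
print(s["time_s"],s["tcp_pos"],"yaw tool x",np.degrees(np.arctan2(r[1,0],r[0,0])),s["qpos"])
C=cloud(ci,d)
hsv=cv2.cvtColor(p,cv2.COLOR_BGR2HSV)
m=cv2.inRange(hsv,(5,90,120),(18,255,255))
k,l,st,c=cv2.connectedComponentsWithStats(m)
for i in range(1,k):
    if st[i,4]<300: continue
    q=C[l==i];print("orange",st[i],"z",np.percentile(q[:,2],[5,50,95]),cv2.minAreaRect(q[:,:2].astype(np.float32)))
for lo,hi in((.012,.02),(.047,.053),(.12,.14),(.195,.215)):
    q=C[(C[...,2]>lo)&(C[...,2]<hi)&(C[...,0]>.38)&(C[...,0]<.53)&(C[...,1]>.08)&(C[...,1]<.3)]
    if len(q)>3:
        print(lo,len(q),q.mean(0),q[:,1].min(),cv2.minAreaRect(q[:,:2].astype(np.float32)))
q=C[(abs(C[...,2]-.05)<.003)&(C[...,0]>.4)&(C[...,0]<.53)&(C[...,1]>.1)&(C[...,1]<.155)]
if len(q)>9:print("rest",len(q),q.mean(0),cv2.fitLine(q[:,:2].astype(np.float32),cv2.DIST_L2,0,.01,.01).ravel(),q.min(0),q.max(0))
E
python3 look.py w2; python3 - <<'E'
from h import *
p,d=snapshot("side");cv2.imwrite("pics/s2.png",cv2.resize(p[180:420,200:400],None,fx=2.5,fy=2.5))
E
```

```text
5.275 [0.4912 0.0224 0.2004] yaw tool x 102.13034278702978 [-0.0289  0.1743  1.6884 -0.0001  1.279  -0.2406]
orange [  253    33    53   273 11131] z [0.2198 0.2211 0.2222] ((0.4937087893486023, 0.013427935540676117), (0.05299987643957138, 0.2421596348285675), 12.646697998046875)
orange [  0 233 165  35 766] z [-0.5405 -0.5377 -0.535 ] ((0.2090548276901245, -0.23931583762168884), (0.8086538314819336, 0.24631382524967194), 33.55317687988281)
orange [   0  358  102   40 2564] z [-0.0611 -0.0596 -0.0581] ((0.3571607768535614, -0.1663166582584381), (0.547134280204773, 0.12352173775434494), 51.76874542236328)
0.012 3962 [0.4624 0.163  0.0164] 0.1094213282508156 ((0.4632340967655182, 0.15506747364997864), (0.07996451109647751, 0.07784616947174072), 12.086559295654297)
0.047 451 [0.4602 0.1702 0.0504] 0.1568915118115285 ((0.45984208583831787, 0.1704094409942627), (0.015026325359940529, 0.025514943525195122), 12.120614051818848)
```

View pics/w2.png

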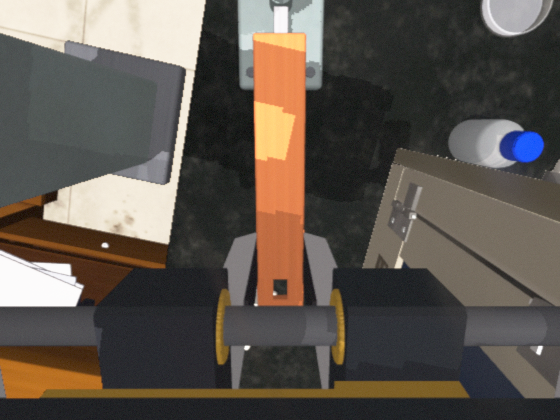

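View pics/s2.png

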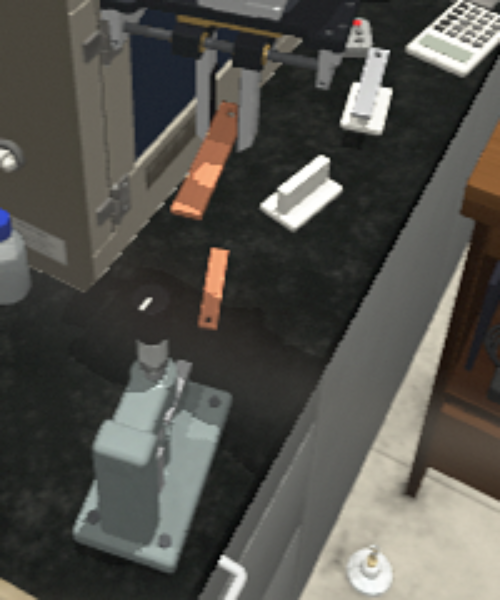

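The wrist view shows the coupon held level and straight (253-305, 33-300) with the hole end in the hand, and the rest ahead at (282,20). The side view agrees. Now a fine check of the coupon's line against the micrometer's line.

```bash
python3 - <<'E'
from h import *
np.set_printoptions(precision=4,suppress=True)
z=np.load("w2.npz");ci=dict(intrinsics=z["K"],cam_to_world=z["T"]);p,C=z["p"],cloud(ci,z["d"])
a=np.radians(102.1);m=np.array([np.cos(a),np.sin(a)]);n=np.array([-m[1],m[0]]);A=np.array([.4557,.1892])
hsv=cv2.cvtColor(p,cv2.COLOR_BGR2HSV);M=(cv2.inRange(hsv,(3,90,80),(20,255,255))>0)&(abs(C[...,2]-.221)<.006)
q=C[M];X=(q[:,:2]-A)@m;Y=(q[:,:2]-A)@n
t=np.array([.0224*0,0]);tc=np.array([.4912,.0224])-A;print("tcp",tc@m,tc@n)
print("coupon X",np.percentile(X,[0.2,99.8]))
for x0 in np.arange(-.2,-.06,.015):
    s=abs(X-x0)<.004
    if s.sum()>20:
        lo,hi=np.percentile(Y[s],[1,99]);print(round(x0,3),lo,hi,(lo+hi)/2,np.median(q[s,2]))
for nm in("w1","w2"):
    z=np.load(nm+".npz");ci=dict(intrinsics=z["K"],cam_to_world=z["T"]);C=cloud(ci,z["d"])
    q=C[(abs(C[...,2]-.05)<.003)];X=(q[:,:2]-A)@m;Y=(q[:,:2]-A)@n;s=(X>-.09)&(X<.02)&(abs(Y)<.02)
    print(nm,"rest X",X[s].min(),X[s].max())
    for x0 in np.arange(-.065,.01,.01):
        k=s&(abs(X-x0)<.004)
        if k.sum()>5:print(round(x0,3),Y[k].min(),Y[k].max())
z=np.load("w1.npz");ci=dict(intrinsics=z["K"],cam_to_world=z["T"]);C=cloud(ci,z["d"])
q=C[(C[...,2]>.18)&(C[...,2]<.22)];X=(q[:,:2]-A)@m;Y=(q[:,:2]-A)@n;s=(abs(X)<.025)&(abs(Y)<.025)
print("knob",X[s].min(),X[s].max(),Y[s].min(),Y[s].max(),np.percentile(q[s][:,2],[1,50,99]))
E
```

```text
tcp -0.1705357028744212 0.0002530713874269036
coupon X [-0.1914 -0.0697]
-0.185 -0.011153055512516125 0.010456176500880904 -0.00034843950581761075 0.22149173051154245
-0.17 -0.010943424881209158 0.010305590632938625 -0.00031891712413526646 0.2213868182005406
-0.155 -0.011102637484811688 0.010595760099979479 -0.0002534386924161044 0.2212988811596169
-0.14 -0.010857530554098499 0.010462741762120984 -0.00019739439598875745 0.22116171553257236
-0.125 -0.010615564481957156 0.010689314663703825 3.687509087333448e-05 0.22099835801062148
-0.11 -0.010782856942375813 0.010939051160553308 7.809710908874765e-05 0.220872966967324
-0.095 -0.010519141142043423 0.010714081431355238 9.747014465590759e-05 0.220769225720663
-0.08 -0.010705325924139818 0.010968569810646553 0.00013162194325336708 0.2206268657290827
w1 rest X -0.06692891435183282 -0.007544216189866471
-0.065 -0.006356363170122842 0.0056464907181428175
-0.055 -0.006115688065473877 0.0056091606705105474
-0.045 -0.006094822767333144 0.005527396154575999
-0.035 -0.006132818145125698 0.005497555513719559
-0.025 -0.006156242415474912 0.005642227539805549
-0.015 -0.006124831809842416 0.0055673106501911655
-0.005 -0.004610184491788542 0.005738078583319702
w2 rest X -0.032000613577492294 -0.006481188779101461
-0.035 -0.006097126044272957 0.004860374254531834
-0.025 -0.0060801419755093815 0.004915021379630145
-0.015 -0.006033590775613144 0.005736478728416815
-0.005 -0.007619790922938542 0.00740654651532146
knob -0.013040200287375726 0.009988516343210473 -0.01363160631927377 0.013119379802545239 [0.1819 0.2079 0.2099]
```

{"method": "send_rows", "body": {
  "plan": [
    [10,0,30,0.06],
    [20,0,70,0.06],
    [30,0,110,0.06],
    [34,0,140,0.06],
    [34,0,155,0.06],
    [34,0,160,0.06],
    [34,0,162,0.06],
    [34,0,162,0.06],
    [34,0,162,0.06]
  ]
}}

```text
time_s: 6.5
tcp_pos: [0.4843, 0.0564, 0.039]
ee_rot: [1.979, 2.439, 0.001]
force: [-0.0, -0.8, -0.9]
finger_gap: 0.0211
grip_force: 40.0
```

```bash
python3 look.py w3 | grep -v orange; python3 - <<'E'
from h import *
print(sense()["force"],sense()["tcp_pos"])
E
```

```text
6.5 [0.4843 0.0564 0.039 ] yaw tool x 101.89444343418617 [ 0.0409  0.3782  1.8497  0.      0.9126 -0.1668]
0.012 13131 [0.4643 0.151  0.0165] 0.10938597295155668 ((0.46486029028892517, 0.14869281649589539), (0.08012508600950241, 0.06476487964391708), 12.029261589050293)
0.047 921 [0.4617 0.1635 0.0505] 0.15623468569897453 ((0.4617486894130707, 0.1635202318429947), (0.011719771660864353, 0.013280333019793034), 11.654228210449219)
[-0.41753673 -1.0230065  -1.38802238] [0.48429331 0.05645089 0.0389539 ]
```

{"method": "send_rows", "body": {
  "plan": [
    [5,0,1.5,0],
    [12,0,2.8,0],
    [19,0,3,0],
    [26,0,3,0],
    [33,0,3,0],
    [40,0,3,0],
    [45,0,3,0],
    [47,0,3,0],
    [47,0,3,0]
  ]
}}

```text
time_s: 7.68
tcp_pos: [0.4743, 0.1026, 0.0355]
ee_rot: [-1.979, -2.44, -0.0]
force: [-0.5, -0.5, -0.2]
finger_gap: 0.021
grip_force: 40.0
```

{"method": "send_rows", "body": {
  "plan": [
    [1,0,0.3,0],
    [2,0,0.5,0],
    [3,0,0.5,0],
    [4,0,0.5,0],
    [4.5,0,0.5,0],
    [5,0,0.5,0],
    [5,0,0.5,0]
  ],
  "gripper": 1,
  "squeeze": 10
}}

```text
time_s: 8.55
tcp_pos: [0.4735, 0.1074, 0.0351]
ee_rot: [1.979, 2.439, 0.0]
force: [1.0, -3.8, 6.1]
finger_gap: 0.0224
grip_force: 10.0
```

{"method": "send_rows", "body": {
  "plan": [
    [0.7,0,0,0],
    [1.4,0,0,0],
    [2,0,0,0],
    [2,0,0,0]
  ]
}}

```text
time_s: 9.05
tcp_pos: [0.4732, 0.1087, 0.0351]
ee_rot: [1.978, 2.439, -0.001]
force: [2.7, -9.6, 4.4]
finger_gap: 0.0217
grip_force: 10.0
```

```bash
python3 - <<'E'
from h import *
s=sense();print(s["force"],s["tcp_pos"])
z=snapshot("side");cv2.imwrite("pics/s4.png",cv2.resize(z[0][270:420,200:320],None,fx=4.5,fy=4,interpolation=2))
ci=camera_info("wrist");p,d=snapshot("wrist");C=cloud(ci,d)
a=np.radians(102.1);m=np.array([np.cos(a),np.sin(a)]);n=np.array([-m[1],m[0]]);A=np.array([.4557,.1892])
hsv=cv2.cvtColor(p,cv2.COLOR_BGR2HSV);M=(cv2.inRange(hsv,(3,90,80),(20,255,255))>0)&(abs(C[...,2]-.056)<.006)
q=C[M];X=(q[:,:2]-A)@m;Y=(q[:,:2]-A)@n
print("X",np.percentile(X,[.2,99.8]))
for x0 in np.arange(-.1,.02,.015):
    s=abs(X-x0)<.004
    if s.sum()>20:
        lo,hi=np.percentile(Y[s],[1,99]);print(round(x0,3),np.round([lo,hi,(lo+hi)/2,np.median(q[s,2])],4))
E
```

```text
[ 2.70322214 -9.57010288  4.44066677] [0.47317768 0.10873467 0.03509271]
X [-0.10350094 -0.01453438]
-0.1 [-0.0117  0.0101 -0.0008  0.0559]
-0.085 [-0.0118  0.0098 -0.001   0.0562]
-0.07 [-0.0118  0.0101 -0.0009  0.0564]
-0.055 [-0.0115  0.0098 -0.0009  0.0565]
-0.04 [-0.0118  0.01   -0.0009  0.0567]
-0.025 [-0.0115  0.0097 -0.0009  0.0569]
```

View pics/s4.png

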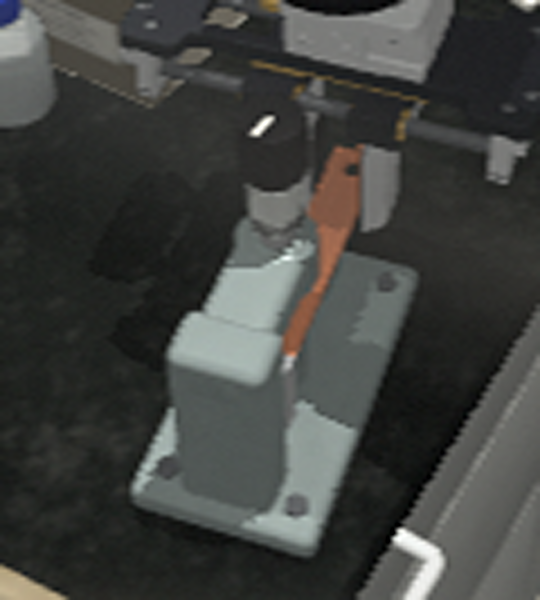

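The side view shows the coupon on the rest under the spindle, hole end in the fingers. The stop gives a 9.6 N reaction. I'll let go.

{"method": "send_rows", "body": {
  "plan": [
    [-0.5,0,-0.5,0],
    [-1,0,-0.8,0],
    [-1,0,-0.8,0]
  ]
}}

```text
time_s: 9.52
tcp_pos: [0.4727, 0.1085, 0.0354]
ee_rot: [-1.979, -2.439, 0.001]
force: [0.1, 0.1, -1.0]
finger_gap: 0.022
grip_force: 10.0
```

{"method": "send_rows", "body": {
  "plan": [
    [0,0,0,0],
    [0,0,0,0],
    [0,0,0,0],
    [0,0,0,0],
    [0,0,0,0],
    [0,0,0,0]
  ],
  "gripper": -0.2
}}

```text
time_s: 10.28
tcp_pos: [0.4731, 0.1084, 0.0358]
ee_rot: [-1.979, -2.44, -0.0]
force: [-0.4, -0.6, -0.8]
finger_gap: 0.0567
grip_force: 0.0
```

{"method": "send_rows", "body": {
  "plan": [
    [0,0,-20,0],
    [-15,0,-50,0],
    [-30,0,-90,0],
    [-50,0,-130,0],
    [-70,0,-170,0],
    [-80,0,-200,0],
    [-80,0,-215,0],
    [-80,0,-215,0],
    [-80,0,-215,0]
  ]
}}

```text
time_s: 11.4
tcp_pos: [0.4891, 0.0305, 0.2494]
ee_rot: [-1.978, -2.439, 0.002]
force: [0.1, 0.2, 0.5]
finger_gap: 0.0564
grip_force: 0.0
```

```bash
cat > m.py <<'E'
from h import *
import sys
s=sense();print(s["time_s"],s["force"],s["tcp_pos"],s["qpos"],s["finger_gap"])
ci=camera_info("wrist");p,d=snapshot("wrist");C=cloud(ci,d);cv2.imwrite(f"pics/{sys.argv[1]}.png",p)
a=np.radians(102.1);m=np.array([np.cos(a),np.sin(a)]);n=np.array([-m[1],m[0]]);A=np.array([.4557,.1892])
hsv=cv2.cvtColor(p,cv2.COLOR_BGR2HSV);M=(cv2.inRange(hsv,(3,90,80),(20,255,255))>0)&(abs(C[...,2]-.056)<.008)
q=C[M];X=(q[:,:2]-A)@m;Y=(q[:,:2]-A)@n
if len(X):print("X",np.percentile(X,[.2,99.8]))
for x0 in np.arange(-.105,.02,.015):
    s=abs(X-x0)<.004
    if s.sum()>20:
        lo,hi=np.percentile(Y[s],[1,99]);print(round(x0,3),np.round([lo,hi,(lo+hi)/2,np.median(q[s,2])],4))
q=C[(C[...,2]>.18)&(C[...,2]<.22)];X=(q[:,:2]-A)@m;Y=(q[:,:2]-A)@n;s=(abs(X)<.025)&(abs(Y)<.025)
if s.sum():
    print("knob",X[s].min(),X[s].max(),Y[s].min(),Y[s].max(),np.percentile(q[s][:,2],[1,50,99]))
    t=s&(q[:,2]>np.percentile(q[s][:,2],50)-.004);print("top circle",np.array(cv2.minEnclosingCircle(np.stack([X[t],Y[t]],1).astype(np.float32))[0]))
E
python3 m.py w5
```

```text
11.4 [0.09932641 0.15092594 0.45655527] [0.48913154 0.03047414 0.24940435] [-1.25410680e-02  1.33919586e-01  1.61966808e+00  2.18474594e-05
  1.38999378e+00 -2.20781052e-01] 0.056443927416253835
X [-0.10526472 -0.00341266]
-0.105 [-0.0102  0.0101 -0.      0.0565]
-0.09 [-0.0101  0.011   0.0004  0.0566]
-0.075 [-0.011   0.0109 -0.      0.0565]
-0.06 [-0.0109  0.0108 -0.0001  0.0565]
-0.045 [-0.0108  0.0107 -0.0001  0.0565]
-0.03 [-0.0107  0.0106 -0.0001  0.0564]
-0.015 [-0.0106  0.0105 -0.0001  0.0566]
```

The coupon is flat and straight to within 0.5 mm. Backing off may have left a hair's gap at the stop, so I'll close the fingers and nudge the hole end gently.

{"method": "send_rows", "body": {
  "plan": [
    [10,-0.5,50,0],
    [20,-0.5,100,0],
    [22,-0.5,150,0],
    [22,-0.5,190,0],
    [22,-0.5,203,0],
    [28,-0.5,203,0],
    [34,-0.5,203,0],
    [38,-0.5,203,0],
    [40,-0.5,203,0],
    [42,-0.5,203,0],
    [42,-0.5,203,0]
  ],
  "gripper": 1
}}

```text
time_s: 12.82
tcp_pos: [0.4805, 0.0711, 0.0478]
ee_rot: [1.979, 2.44, 0.0]
force: [-1.7, 0.4, -0.4]
finger_gap: 0.0004
grip_force: 0.0
```

{"method": "send_rows", "body": {
  "plan": [
    [1,0,0,0],
    [2,0,0,0],
    [3,0,0,0],
    [3,0,0,0],
    [3,0,0,0]
  ]
}}

```text
time_s: 13.45
tcp_pos: [0.4798, 0.074, 0.0477]
ee_rot: [-1.979, -2.44, 0.0]
force: [-0.0, -0.3, -0.1]
finger_gap: 0.0004
grip_force: 0.0
```

{"method": "send_rows", "body": {
  "plan": [
    [0.6,0,0,0],
    [1.2,0,0,0],
    [1.8,0,0,0],
    [2.4,0,0,0],
    [2.4,0,0,0]
  ]
}}

```text
time_s: 14.08
tcp_pos: [0.4794, 0.0761, 0.0478]
ee_rot: [1.979, 2.439, -0.0]
force: [0.8, -4.7, -1.5]
finger_gap: 0.0005
grip_force: 2.1
```

{"method": "send_rows", "body": {
  "plan": [
    [0.4,0,0,0],
    [0.8,0,0,0],
    [0.8,0,0,0]
  ]
}}

```text
time_s: 14.45
tcp_pos: [0.4794, 0.0762, 0.0478]
ee_rot: [1.978, 2.439, -0.001]
force: [1.6, -10.7, -0.7]
finger_gap: 0.0004
grip_force: 5.3
```

{"method": "send_rows", "body": {
  "plan": [
    [-15,0,0,0],
    [-40,0,-30,-1],
    [-50,0,-85,-3],
    [-50,0,-140,-5],
    [-50,0,-195,-7],
    [-35,0,-232,-9],
    [0,0,-232,-11],
    [35,0,-232,-13],
    [70,0,-232,-15],
    [100,0,-232,-17],
    [115,0,-232,-19],
    [115,0,-232,-21]
  ]
}}

```text
time_s: 15.95
tcp_pos: [0.4552, 0.1902, 0.2797]
ee_rot: [0.742, -3.052, -0.001]
force: [-0.7, -0.1, 0.5]
finger_gap: 0.0006
grip_force: 0.0
```

{"method": "send_rows", "body": {
  "plan": [
    [0,0,0,-2],
    [0,0,0,-4.1],
    [0,0,0,-4.1],
    [0,0,0,-4.1],
    [0,0,0,-4.1]
  ],
  "gripper": -0.2
}}

```text
time_s: 16.58
tcp_pos: [0.4555, 0.1896, 0.2798]
ee_rot: [1.259, -2.878, -0.0]
force: [-0.5, 0.3, 0.1]
finger_gap: 0.0471
grip_force: 0.0
```

```bash
python3 m.py w6; python3 -c "
from h import *
from scipy.spatial.transform import Rotation as R
print(R.from_rotvec(sense()['ee_rot']).as_matrix().round(4))"
```

```text
16.575 [-0.51521113  0.31450729  0.07469448] [0.45547825 0.18956095 0.27975859] [ 3.20047908e-01  1.23141770e-01  1.56223448e+00  1.34534099e-04
  1.45624252e+00 -2.07554376e+00] 0.04705477408111187
X [-0.10617953  0.01694145]
-0.105 [-0.0111  0.0104 -0.0004  0.0564]
-0.09 [-0.0114  0.0105 -0.0004  0.0564]
-0.075 [-0.0112  0.0105 -0.0004  0.0563]
-0.06 [-0.011   0.0103 -0.0003  0.0565]
-0.045 [-0.011   0.0104 -0.0003  0.0565]
-0.03 [-0.0109  0.0105 -0.0002  0.0566]
-0.015 [-0.0109  0.0105 -0.0002  0.0565]
knob -0.013116543997095324 0.01406203320842032 -0.014125913382419685 0.013066579930624054 [0.18137521 0.20800577 0.20977835]
top circle [ 0.00052761 -0.00053686]
[[-6.783e-01 -7.348e-01 -1.000e-04]
 [-7.348e-01  6.783e-01  1.000e-04]
 [ 0.000e+00  1.000e-04 -1.000e+00]]
```

View pics/w6.png

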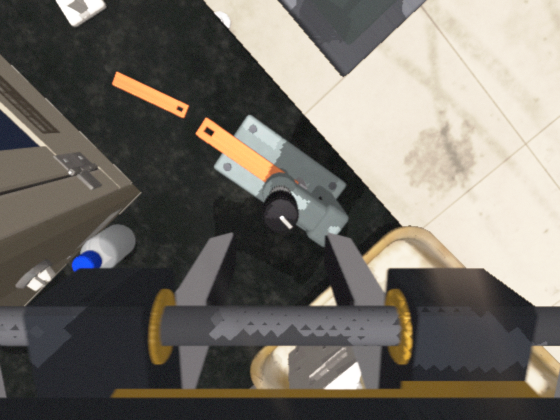

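The wrist view shows the knob at (281,212) between the fingers and the coupon seated at (235,150). The small decoy is untouched at (150,95). The knob top is at 208 mm, so the spindle has about 8 mm (roughly 150°) to travel before it nips.

{"method": "send_rows", "body": {
  "plan": [
    [-0.6,-0.3,20,0],
    [-0.6,-0.3,50,0],
    [-0.6,-0.3,80,0],
    [-0.6,-0.3,97,0],
    [-0.6,-0.3,103,0],
    [-0.6,-0.3,103,0],
    [-0.6,-0.3,103,0]
  ]
}}

```text
time_s: 17.5
tcp_pos: [0.4564, 0.19, 0.1775]
ee_rot: [-1.262, 2.876, -0.0]
force: [-1.1, -0.5, 0.3]
finger_gap: 0.0567
grip_force: 0.0
```

{"method": "send_rows", "body": {
  "plan": [
    [0,0,0,0],
    [0,0,0,0],
    [0,0,0,0],
    [0,0,0,0],
    [0,0,0,0]
  ],
  "gripper": 1,
  "squeeze": 25
}}

```text
time_s: 18.12
tcp_pos: [0.456, 0.19, 0.1768]
ee_rot: [1.263, -2.877, -0.0]
force: [-1.9, 1.8, 2.1]
finger_gap: 0.0256
grip_force: 25.0
```

```bash
cat > f.py <<'E'
from station import sense
s=sense();print(round(s["time_s"],2),"F",s["force"].round(2),"M",s["moment"].round(4),"tcp",s["tcp_pos"].round(4),"q6",s["qpos"][5].round(3),s["finger_gap"],s["grip_force"],"tau6",s["tau"][5].round(4))
E
python3 f.py
```

```text
18.12 F [-1.93  1.79  2.13] M [0.3874 0.4217 0.0035] tcp [0.456  0.19   0.1768] q6 -2.078 0.02558381814705707 25.000160336494446 tau6 -0.0068
```

{"method": "send_rows", "body": {
  "plan": [
    [0,0,0.26,1],
    [0,0,0.52,2],
    [0,0,0.79,3],
    [0,0,1.05,4],
    [0,0,1.31,5],
    [0,0,1.57,6]
  ]
}}

```text
time_s: 18.88
tcp_pos: [0.456, 0.19, 0.1753]
ee_rot: [0.471, -3.106, -0.0]
force: [-2.1, 1.9, 2.0]
finger_gap: 0.0254
grip_force: 25.0
```

```bash
python3 f.py
```

```text
18.88 F [-2.11  1.88  2.02] M [ 0.2464  0.3354 -0.017 ] tcp [0.456  0.19   0.1753] q6 -1.551 0.025419692785870942 24.99880224466324 tau6 -1.4228
```

{"method": "send_rows", "body": {
  "plan": [
    [0,0,0.26,1],
    [0,0,0.52,2],
    [0,0,0.79,3],
    [0,0,1.05,4],
    [0,0,1.31,5],
    [0,0,1.57,6],
    [0,0,1.83,7],
    [0,0,2.09,8],
    [0,0,2.36,9],
    [0,0,2.62,10],
    [0,0,2.88,11],
    [0,0,3.14,12]
  ]
}}

```text
time_s: 20.38
tcp_pos: [0.456, 0.1899, 0.1721]
ee_rot: [-1.145, -2.925, 0.0]
force: [-1.3, -0.0, 2.3]
finger_gap: 0.0257
grip_force: 25.0
```

```bash
python3 f.py
```

```text
20.38 F [-1.32 -0.04  2.28] M [ 0.0141  0.4261 -0.0119] tcp [0.456  0.1899 0.1721] q6 -0.504 0.025726231187617302 24.99838650226593 tau6 -1.4232
```

{"method": "send_rows", "body": {
  "plan": [
    [0,0,0.26,1],
    [0,0,0.52,2],
    [0,0,0.79,3],
    [0,0,1.05,4]
  ]
}}

```text
time_s: 20.88
tcp_pos: [0.4559, 0.1899, 0.1711]
ee_rot: [-1.636, -2.682, 0.0]
force: [-1.7, 0.9, 2.1]
finger_gap: 0.0254
grip_force: 25.0
```

```bash
python3 f.py
```

```text
20.88 F [-1.72  0.9   2.06] M [0.029  0.5811 0.0735] tcp [0.4559 0.1899 0.1711] q6 -0.155 0.025422823355369703 24.99868869781494 tau6 -1.4239
```

{"method": "send_rows", "body": {
  "plan": [
    [0,0,0.2,1],
    [0,0,0.4,2]
  ]
}}

```text
time_s: 21.12
tcp_pos: [0.4559, 0.1898, 0.1705]
ee_rot: [-1.863, -2.529, 0.001]
force: [-2.4, 0.5, 1.4]
finger_gap: 0.0254
grip_force: 25.0
```

{"method": "send_rows", "body": {
  "plan": [
    [0,0,0.26,1],
    [0,0,0.52,2]
  ]
}}

```text
time_s: 21.38
tcp_pos: [0.4559, 0.1899, 0.17]
ee_rot: [-2.077, -2.357, 0.001]
force: [-2.0, 1.3, 1.1]
finger_gap: 0.0252
grip_force: 25.0
```

```bash
python3 f.py
```

```text
21.38 F [-2.03  1.29  1.1 ] M [ 0.0381  0.536  -0.    ] tcp [0.4559 0.1899 0.17  ] q6 0.194 0.025161477998586222 24.9986270070076 tau6 -1.4214
```

{"method": "send_rows", "body": {
  "plan": [
    [0,0,0.26,1]
  ]
}}

```text
time_s: 21.5
tcp_pos: [0.4559, 0.1899, 0.1698]
ee_rot: [-2.177, -2.264, 0.001]
force: [-1.4, 0.2, 1.1]
finger_gap: 0.0255
grip_force: 25.0
```

{"method": "send_rows", "body": {
  "plan": [
    [0,0,0.26,1]
  ]
}}

```text
time_s: 21.62
tcp_pos: [0.4559, 0.1899, 0.1695]
ee_rot: [-2.274, -2.167, 0.001]
force: [-2.8, 1.1, 1.2]
finger_gap: 0.0256
grip_force: 25.0
```

```bash
python3 f.py
```

```text
21.62 F [-2.8   1.08  1.19] M [ 0.0874  0.6211 -0.0328] tcp [0.4559 0.1899 0.1695] q6 0.369 0.025616581147255405 24.998739659786224 tau6 -1.4214
```

{"method": "send_rows", "body": {
  "plan": [
    [0,0,0.26,1]
  ]
}}

```text
time_s: 21.75
tcp_pos: [0.4559, 0.1899, 0.1692]
ee_rot: [-2.366, -2.066, 0.001]
force: [-2.5, 1.6, 1.9]
finger_gap: 0.0258
grip_force: 25.0
```

{"method": "send_rows", "body": {
  "plan": [
    [0,0,0.26,1]
  ]
}}

```text
time_s: 21.88
tcp_pos: [0.4559, 0.1899, 0.169]
ee_rot: [-2.454, -1.961, 0.001]
force: [-3.7, -0.3, 2.4]
finger_gap: 0.0253
grip_force: 25.0
```

```bash
python3 f.py
```

```text
21.88 F [-3.7  -0.3   2.43] M [0.143  0.6537 0.0702] tcp [0.4559 0.1899 0.169 ] q6 0.543 0.02525570679461963 24.999201893806458 tau6 -1.4123
```

{"method": "send_rows", "body": {
  "plan": [
    [0,0,0,1]
  ]
}}

```text
time_s: 22.0
tcp_pos: [0.4558, 0.1899, 0.1689]
ee_rot: [-2.537, -1.852, 0.001]
force: [-2.9, 1.4, 0.2]
finger_gap: 0.0257
grip_force: 25.0
```

{"method": "send_rows", "body": {
  "plan": [
    [0,0,0,1]
  ]
}}

```text
time_s: 22.12
tcp_pos: [0.4558, 0.1899, 0.1689]
ee_rot: [-2.616, -1.739, 0.001]
force: [-1.8, 1.1, 0.2]
finger_gap: 0.0256
grip_force: 25.0
```

```bash
python3 f.py;python3 f.py
```

```text
22.12 F [-1.85  1.1   0.22] M [0.1771 0.5656 0.0837] tcp [0.4558 0.1899 0.1689] q6 0.718 0.02558952636745813 24.998685121536255 tau6 -1.3702
22.12 F [-1.85  1.1   0.22] M [0.1771 0.5656 0.0837] tcp [0.4558 0.1899 0.1689] q6 0.718 0.02558952636745813 24.998685121536255 tau6 -1.3702
```

{"method": "send_rows", "body": {
  "plan": [
    [0,0,0,1],
    [0,0,0,2]
  ]
}}

```text
time_s: 22.38
tcp_pos: [0.4558, 0.1899, 0.1689]
ee_rot: [-2.757, -1.505, 0.001]
force: [-2.2, 1.8, 0.6]
finger_gap: 0.0256
grip_force: 25.0
```

```bash
python3 f.py
```

```text
22.38 F [-2.19  1.85  0.63] M [0.1742 0.5561 0.0703] tcp [0.4558 0.1899 0.1689] q6 0.892 0.02562215976800144 24.99868154525757 tau6 -1.3726
```

{"method": "send_rows", "body": {
  "plan": [
    [0,0,0,1]
  ]
}}

```text
time_s: 22.5
tcp_pos: [0.4558, 0.1899, 0.1689]
ee_rot: [-2.82, -1.383, 0.001]
force: [-2.4, 0.7, 1.2]
finger_gap: 0.0256
grip_force: 25.0
```

```bash
python3 f.py
```

```text
22.5 F [-2.41  0.66  1.23] M [0.2242 0.5927 0.0979] tcp [0.4558 0.1899 0.1689] q6 0.979 0.025599602667495242 24.99866634607315 tau6 -1.3722
```

For 25° of turn with no descent, Fz stayed near zero and Mz held near 0.085 N·m, so the spindle has nipped and the ratchet is slipping. I'll let go and back off.

{"method": "send_rows", "body": {
  "plan": [
    [0,0,0,0],
    [0,0,0,0],
    [0,0,0,0],
    [0,0,0,0],
    [0,0,0,0]
  ],
  "gripper": -0.2
}}

```text
time_s: 23.12
tcp_pos: [0.4561, 0.1899, 0.1691]
ee_rot: [2.819, 1.387, 0.0]
force: [-0.4, -0.2, -0.1]
finger_gap: 0.0562
grip_force: 0.0
```

{"method": "send_rows", "body": {
  "plan": [
    [0,0,-20,0],
    [0,0,-60,0],
    [0,0,-100,0],
    [0,0,-112,0],
    [0,0,-112,0],
    [0,0,-112,0]
  ]
}}

```text
time_s: 23.88
tcp_pos: [0.4557, 0.1897, 0.2795]
ee_rot: [-2.819, -1.387, 0.004]
force: [0.5, 0.2, 0.1]
finger_gap: 0.0566
grip_force: 0.0
```

```bash
python3 m.py w7; python3 - <<'E'
from h import *
p=snapshot("side")[0];w=cv2.imread("pics/w7.png")
cv2.imwrite("pics/end.png",np.hstack([cv2.resize(p[270:420,200:320],(400,500),interpolation=2),cv2.resize(w[80:330,180:380],(400,500),interpolation=2)]))
E
```

```text
23.875 [0.47226977 0.18661519 0.08443559] [0.45570647 0.18974852 0.27949113] [ 3.20351300e-01  1.25361962e-01  1.56035860e+00 -2.57895817e-05
  1.45817489e+00  9.76580822e-01] 0.05659039522465809
X [-0.10479718  0.01382787]
-0.105 [-0.0114 -0.0044 -0.0079  0.0565]
-0.09 [-0.0117  0.0098 -0.0009  0.0564]
-0.075 [-0.0116  0.0097 -0.0009  0.0564]
-0.06 [-0.0116  0.01   -0.0008  0.0564]
-0.045 [-0.0116  0.01   -0.0008  0.0565]
-0.03 [-0.0116  0.008  -0.0018  0.0565]
knob -0.012483960422049833 0.01446075893855409 -0.01439616009202847 0.012989095883281671 [0.18113932 0.20002704 0.20186219]
top circle [ 0.00097757 -0.00069238]
```

View pics/end.png

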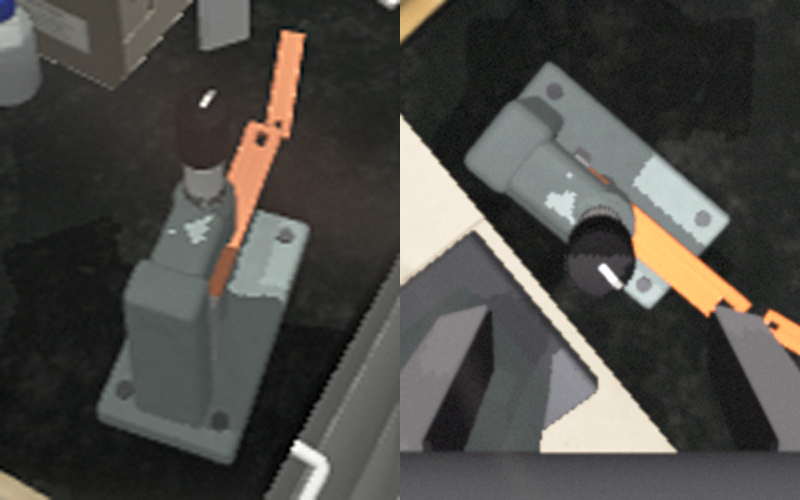

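The final view shows the coupon flat, straight and nipped. The knob top dropped 8.0 mm (153°) out of a 175° turn, so it slipped about 22°. The knob mark followed the hand, and nothing is touching the robot.

```bash
python3 -c "
from station import sign_off
print(sign_off())"
```

```text
the job is handed in; nothing more can be done
None
```

I seated the copper coupon flat and straight against the stop and nipped it with about 22° of ratchet slip, then handed the job in at about 24 s; the squeeze itself was not measured, but the hand was pushing or pulling on the knob with only about 1 N at the end.

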